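# Latch the tool case and press its label holder home behind the lip

## Task

Swing the hasp on the closed tool case over until it lies flat over the staple. Then pick up the label holder from the bench, lay it flat on the lid and push its front edge under the metal lip until it is fully home against the spring clip, and finish while still holding it pressed home: do not let go, and leave the hasp closed. Leave the other things on the bench where they are.

Things in the scene. Friction and masses are not known exactly. Their poses are not given: they have to be found in the camera images.
- case: Closed green tool case fixed to the bench, 250 (x) x 230 (y) x 75 mm high; origin at the centre of its underside, z up; -x is the front, towards the robot, with a carrying handle 30 mm up, reaching 23 mm out. The flat top, 75 mm up, is a front deck (x -125 to -67) with a wire staple (x -94, y 0, 20 mm wide along y, 12 mm high) and, behind a seam, the lid with a metal lip on its far side.
- lip_mouth (a point): On the lid below the front edge of the lip, mid-length: case frame (70, 0, 75) mm, axes as the case. The lip is a pocket open to -x: overhang over case x 70 to 102 mm, underside 9 and top 11.5 mm above the lid, mouth flared to 16 mm high at x 62; cheeks at y +-56 mm. Inside are the spring clip and two solid stops at x 85: there the holder's front edge is fully home.
- hasp (a joint): Hasp angle (rad). 0: closed, flat on the front deck over the staple; 1.57: upright; up to 2.5: leaning back over the lid. Starts between 1.7 and 2.3; friction (0.03 N m) keeps it at any angle. Steel flap 34 mm wide, 3 thick, 62 long, with a slot 10 x 22 mm centred 43 mm from the hinge that passes over the staple; the solid part to press on is 5 to 37 mm from the hinge.
- hasp_hinge (a point): Middle of the hasp's hinge axis, which runs along the case's y, 4 mm above the lid, at case frame (-51, 0, 79) mm.
- hasp_tip (a point): Middle of the hasp's free end, 62 mm from the hinge axis.
- clip (a joint): How far the spring clip behind the lip is pushed in (m). 0: free, its face at case x 77 mm, 28 mm either side of y 0; about 0.008 when the holder is fully home on the solid stops. It pushes back towards -x with 2 N at first, 8 N when home, so a holder that is let go is pushed out again.
- holder_grip (a point): Centre of the label holder's grip rib, 19 mm above its underside. Loose aluminium plate 64 (x) x 96 (y) x 5 mm, about 70 g, a blank white card on top; the upright rib is 10 mm thick (x), 44 long (y), its top 34 mm above the underside, its centre 10 mm from the back edge and 54 from the front edge, which +x points to. Starts flat on the bench, left or right of the case.
- holder_edge (a point): Middle of the label holder's front edge, 54 mm ahead (+x) of the rib's centre and 2.5 mm above the underside. Same axes as the rib.
- can: Bystander: closed can, 60 mm across, 85 mm high; origin at the centre of its underside. It stands on the side of the case where the holder is not.
- brew_unit: Bystander: black brew unit of a coffee machine, about 90 x 70 x 102 mm; origin at the centre of its underside.
- socket: Bystander: steel socket, a tube 28 mm across and 32 mm high, standing on the bench; origin at the centre of its underside.
Not all that is in view belongs to the job. Leave any black or yellow look-alike of the part that bears holder_grip alone.

How it is judged:
On the way, in this order (a step that is already met when the one before it is completed fails the run):
1. the hasp is closed over the staple (value of joint hasp below 0.12 rad), for 0.2 s.
2. the holder's front edge is under the lip, the hasp still closed (value of joint hasp below 0.12 rad and x of holder_edge in the frame of case above 0.072 m and z of holder_edge in the frame of case between 0.072 and 0.084 m and y of holder_edge in the frame of case between -0.014 and 0.014 m), for 0.1 s.
At the end, for the whole second after the job is handed in: For the last second the robot presses on the holder (over 2 N): front edge within 3.5 mm of the stops under the lip, clip in over 5.8 mm, flat and square within 0.12 rad, within 14 mm sideways; hasp under 0.12 rad; bystanders never moved over 30 mm (value of joint clip above 0.0058 m and x of holder_edge in the frame of case above 0.0815 m and z of holder_edge in the frame of case between 0.072 and 0.084 m and y of holder_edge in the frame of case between -0.014 and 0.014 m and angle between the x axis of holder_edge and the x axis of case, either way round below 0.12 rad and angle between holder_edge's own z axis and vertical below 0.12 rad and value of joint hasp below 0.12 rad and contact force between any of the fingers, the arm and holder above 2 N); the arm keeps its last pose, push and grip.
It fails at once if the can is disturbed (distance of can from where it was at the start of the episode above 0.03 m).
It fails at once if the brew unit is disturbed (distance of brew_unit from where it was at the start of the episode above 0.03 m).
It fails at once if the socket is disturbed (distance of socket from where it was at the start of the episode above 0.03 m).
It also fails if it takes over 51 s, if anything falls off the work surface, if the arm or the gripper's body presses on something with over 40 N, if the wrist force passes 120 N, or if a joint passes its speed limit or range.

## Robot

A 6-joint arm with a two-finger parallel gripper is mounted at the origin on the work surface. World frame = base frame: x ahead of the robot, y to its left, z up, the work surface at z = 0. Lengths are in m, angles in rad, forces in N, time in s.
With the tool pointing down it reaches from about 0.35 to 0.85 m from the base axis. Payload 8.1 kg.
Tool frame: the origin (TCP) lies at the very end of the fingers, on their centre line; the grasp point (between the pads) lies 19 mm behind it; z points along the fingers, y is the direction in which the jaws open and shut (so a half turn about z gives the same grasp; the last joint's range is limited). The gripper opens to 93 mm and grips with 3 to 60 N. Pads are 15 mm wide; open, the fingers measure 128 mm over their backs; the gripper's body (75 mm by 188 mm) begins 65 mm behind the grasp point.
Start: joints at [1.029, 0.13, 1.488, -0, 1.523, -0.085], TCP at [0.265, 0.538, 0.219] pointing down, gripper open.
Joint ranges: [-2.96, 2.96], [-0.89, 2.26], [0.02, 2.5], [-1.34, 4.48], [0, 2.73], [-2.66, 2.66]. Speed limits (rad/s): [2.39, 2.39, 2.79, 3.14, 3.14, 3.14].

## Interface

Orientations are given as a rotation vector (axis times angle).
In Python, from plant import robot gives the robot as it stands.
- The arm moves only by the shell command python3 -m inch 'ROWS' [FORCE]. ROWS is JSON, a list that holds one entry, the list of rows, each a list of 7 numbers: the shift along the tool's x, y, z in cm, then the turn, a rotation vector about the tool's x, y, z in degrees, then the gripper command: -1 is fully open, 1 is shut, values between are in proportion. A call has 1 to 5 rows; each row shifts and turns the commanded pose from where the row before left it, along the tool's axes as they then stand; what a row does not reach is not made up. A row lasts 1/10 s, in which the tool goes at most 50 mm and 8.59 degrees, less where a joint would pass 70% of its speed; a pose out of reach is approached as far as the arm can. A call with a gripper value outside its range is refused whole. The fingers move at their own pace and stop on an object; FORCE is the grip in N (left out, the last holds). Time passes only in rows, so rows that do not move let the fingers close. It gives the time, the measured TCP pose, the force and the opening at its end, in the units of the state.
- robot.read_state(): the state, without advancing time (a new reading comes with each control period).
- robot.read_camera(name): name is "scene" or "top"; returns a dict with "image" (420x560x3 uint8, blue, green, red), "K" (3x3 intrinsics, pixels), "distortion" ([k1, k2, p1, p2, k3] as OpenCV has them; the pictures are not rectified), "R" (3x3) and "t" (3): a world point X has camera coordinates R X + t. Camera axes: x right, y down, z forward; pixel columns grow to the right and rows downward; lengths in m; the calibration is good to about 2 mm. A picture is of the moment at which its call begins. There is no depth.
- robot.close_job(): hands the job in, once; it reports no verdict.
The state is a dict: "t": time; "q": joint angles; "dq": joint speeds; "joint_torque": joint torques, N m; "tool_pos": TCP position; "orientation": TCP orientation; "force": force on the tool from outside, world axes, zero at the start; "wrist_torque": the same for the moment, N m; "opening": finger opening in m.
Only numpy, scipy, OpenCV 4.12 (cv2) and the standard library are available. Lean on these libraries where they do the work, as an engineer would, in place of code of your own. Each camera call takes 0.05 s, during which the arm holds its last target. There are 200 camera calls.

## Working session

There is one attempt and no reset: what is moved stays moved. The work goes in short steps, Python scripts to look and compute and a shell command to move; the robot and the scene stay as the last step left them, time stands still between calls to the robot, and variables do not carry over. Pictures are saved under pics/ and viewed, about 8 in all and at most 12, crops included, and the job is handed in when it is done.

```bash
ls; mkdir -p pics
python3 - <<'E'
from plant import robot
import cv2,numpy as np
for n in("scene","top"):
    c=robot.read_camera(n);cv2.imwrite(f"pics/{n}0.png",c["image"]);print(n,c["K"],c["distortion"],c["R"],c["t"])
s=robot.read_state();print(s)
E
```

```text
pics
scene [[417.86881729   0.         279.92073123]
 [  0.         417.86881729 206.72398381]
 [  0.           0.           1.        ]] [-0.03178606  0.          0.          0.          0.        ] [[-7.83853756e-01  6.20945031e-01 -7.46976043e-04]
 [ 3.82140186e-01  4.81448122e-01 -7.88781709e-01]
 [-4.89430453e-01 -6.18574954e-01 -6.14672968e-01]] [ 0.40494051 -0.14729747  1.30496512]
top [[395.70843141   0.         280.43335793]
 [  0.         395.70843141 208.70732059]
 [  0.           0.           1.        ]] [-0.03892095  0.          0.          0.          0.        ] [[ 0.00579571 -0.99995366  0.0076864 ]
 [-0.98626791 -0.00698474 -0.1650055 ]
 [ 0.16505154 -0.00662452 -0.9862627 ]] [0.01690604 0.52056114 0.95061349]
{'t': 0.1, 'q': array([ 1.02857897e+00,  1.31023173e-01,  1.48917568e+00, -3.08835870e-06,
        1.52300551e+00, -8.53957251e-02]), 'dq': array([-0.00193692, -0.00181246, -0.00443032,  0.00159687, -0.00059822,
        0.00025702]), 'joint_torque': array([ 1.20951725e-03, -5.61344719e+01, -4.93092155e+01,  7.69305881e-02,
        2.92503519e-02, -1.47733990e-04]), 'tool_pos': array([0.26437184, 0.53804503, 0.21772676]), 'orientation': array([-7.11238093e-01, -3.05951495e+00,  2.40915132e-03]), 'force': array([ 0.16932756, -0.08003305, -0.07435915]), 'wrist_torque': array([-0.02660375, -0.00405254, -0.02581645]), 'opening': 0.09288113109002659}
```

View pics/scene0.png

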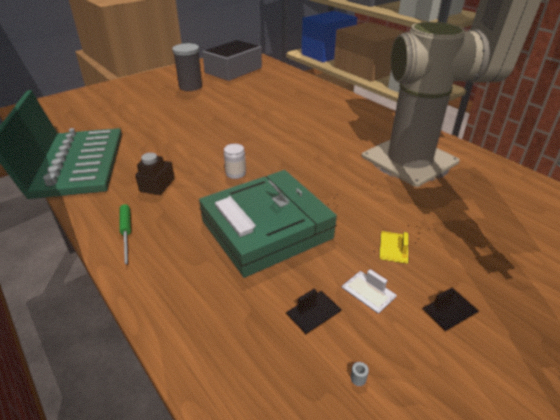

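View pics/top0.png

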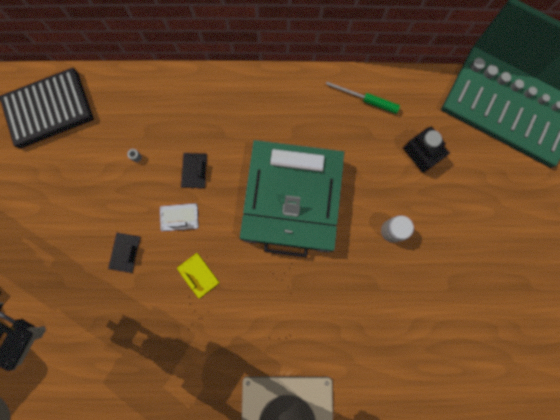

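Scene picture: the white-card holder is at scene (370,290) / top (179,217). Things that could be taken for it are black at top (194,171) and (124,252), and yellow at top (198,276). The case is at top (292,195), and the hasp leans back at (291,205). I choose the white one and check it in a close crop.

Run:
```python
import cv2,numpy as np
t=cv2.imread("pics/top0.png");s=cv2.imread("pics/scene0.png")
a=cv2.resize(t[130:265,150:350],(800,540),interpolation=cv2.INTER_CUBIC)
cv2.imwrite("pics/c1.png",a)
b=cv2.resize(s[165:315,195:405],(798,570),interpolation=cv2.INTER_CUBIC)
cv2.imwrite("pics/c2.png",b)
```

```text
(no output)
```

View pics/c1.png

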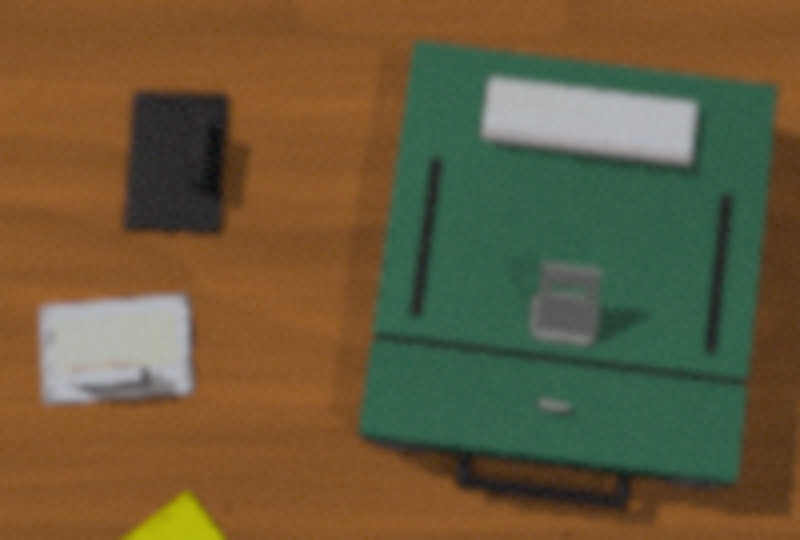

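View pics/c2.png

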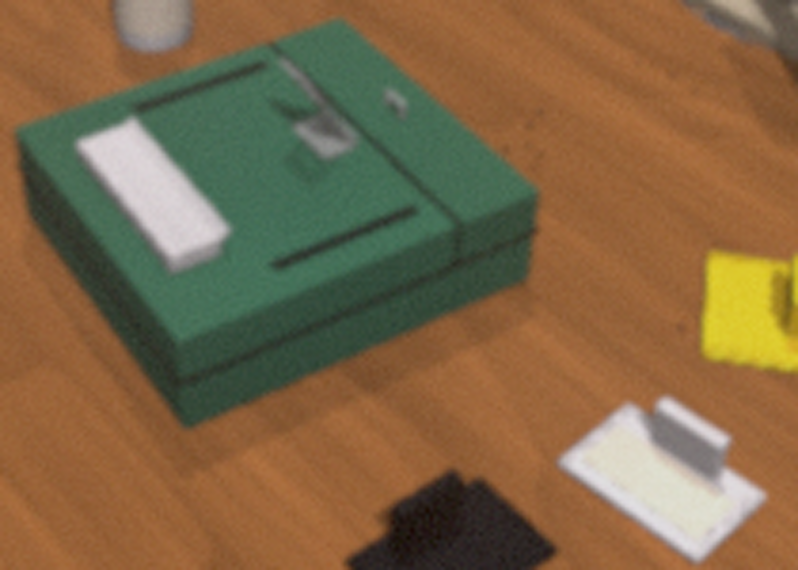

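Crop c1 shows the holder's rib on its near side (-x), with plate corners (40,305), (188,293), (193,395) and (44,404). The case top corners are (415,42), (776,88), (738,483) and (362,435). The hasp tip is near (572,263), and c2 confirms that the white holder has a light rib. Next I fit the poses jointly in both views.

```bash
cat > h.py <<'E'
from plant import robot
import cv2,numpy as np
from scipy.optimize import least_squares
from scipy.spatial.transform import Rotation as Ro
def cal(n):
    c=robot.read_camera(n);return c
def proj(c,X): return cv2.projectPoints(np.atleast_2d(np.array(X,float)),cv2.Rodrigues(np.array(c["R"]))[0],np.array(c["t"]),np.array(c["K"]),np.array(c["distortion"]))[0][:,0]
def place(p,X):
    c,s=np.cos(p[2]),np.sin(p[2]);X=np.array(X,float);return X@np.array([[c,s,0],[-s,c,0],[0,0,1]])+[p[0],p[1],0]
def fit(obs,X,p0,ncam=2):  # obs list of (cam,pixels)
    f=lambda p:np.concatenate([(proj(c,place(p,X))-u).ravel() for c,u in obs])
    r=least_squares(f,p0);return r.x,f(r.x).reshape(-1,2)
E
cat > m.py <<'E'
from h import *
ct,cs=cal("top"),cal("scene")
T=lambda l:np.array(l)/4+[150,130]-.375
S=lambda l:np.array(l)/3.8+[195,165]-.37
Xc=np.array([[125,115,75],[125,-115,75],[-125,-115,75],[-125,115,75]])/1e3
oc=[(ct,T([(415,42),(776,88),(738,483),(362,435)])),(cs,S([(183,345),(18,130),(342,20),(538,192)]))]
Xh=np.array([[54,48,5],[54,-48,5],[-10,-48,5],[-10,48,5]])/1e3
oh=[(ct,T([(40,305),(188,293),(193,395),(44,404)])),(cs,S([(695,562),(558,462),(632,403),(765,494)]))]
for nm,o,X,p0 in(("case",oc,Xc,[.6,0,0]),("holder",oh,Xh,[.5,.3,0])):
    for sub in(o[:1],o[1:],o):
        p,r=fit(sub,X,p0);print(nm,p.round(4),"rms px",np.sqrt((r**2).mean()).round(2))
    if nm=="case":pc=p
for a in np.arange(1.6,2.4,.1):
    X=place(pc,[[-.051-.062*np.cos(a),y,.079+.062*np.sin(a)] for y in(-.017,.017)])
    print(round(a,1),((proj(ct,X)-[150,130]+.375)*4).round().tolist(),((proj(cs,X)-[195,165]+.37)*3.8).round().tolist())
R=Ro.from_rotvec(robot.read_state()["orientation"]).as_matrix();print(R.round(3))
E
python3 m.py
```

```text
case [ 0.5518 -0.0098 -0.1165] rms px 0.56
case [ 0.5513 -0.0086 -0.1134] rms px 0.73
case [ 0.5514 -0.0093 -0.115 ] rms px 0.68
holder [0.4815 0.2828 0.0827] rms px 0.37
holder [0.48   0.2817 0.0764] rms px 0.45
holder [0.4808 0.2822 0.0795] rms px 0.48
1.6 [[597.0, 323.0], [537.0, 316.0]] [[324.0, 36.0], [353.0, 62.0]]
1.7 [[598.0, 312.0], [538.0, 305.0]] [[315.0, 39.0], [344.0, 66.0]]
1.8 [[599.0, 302.0], [539.0, 295.0]] [[307.0, 44.0], [336.0, 70.0]]
1.9 [[600.0, 292.0], [541.0, 285.0]] [[298.0, 49.0], [328.0, 76.0]]
2.0 [[601.0, 283.0], [542.0, 276.0]] [[291.0, 55.0], [319.0, 82.0]]
2.1 [[602.0, 275.0], [543.0, 268.0]] [[283.0, 61.0], [312.0, 88.0]]
2.2 [[602.0, 267.0], [544.0, 260.0]] [[276.0, 68.0], [304.0, 96.0]]
2.3 [[603.0, 260.0], [544.0, 253.0]] [[269.0, 76.0], [298.0, 103.0]]
[[-0.897  0.441 -0.001]
 [ 0.441  0.897 -0.001]
 [ 0.    -0.001 -1.   ]]
```

```bash
cat > st.py <<'E'
from h import *
C=np.array([.5514,-.0093,-.115]);H=np.array([.4808,.2822,.0795])
def rel(P,p): 
    c,s=np.cos(P[2]),np.sin(P[2]);return np.array([[c,s],[-s,c]])@(np.array(p[:2])-P[:2])
if __name__=="__main__":
    s=robot.read_state();R=Ro.from_rotvec(s["orientation"]).as_matrix();p=s["tool_pos"]
    print("t",round(s["t"],2),"case mm",(rel(C,p)*1e3).round(1),"holder mm",(rel(H,p)*1e3).round(1),"z",(p[2]*1e3).round(1),"ytool deg",np.degrees(np.arctan2(R[1,1],R[0,1])).round(2),"tilt z",R[:,2].round(3),"F",s["force"].round(1),"op",(s["opening"]*1e3).round(1))
E
python3 -m inch '[[[0,0,0,0,0,-6.5,1],[0,0,0,0,0,-6.5,1],[0,0,0,0,0,-6.6,1]]]' 20
for i in 1 2 3; do python3 -m inch '[[[-2.3,-3.2,0,0,0,0,1],[-2.3,-3.2,0,0,0,0,1],[-2.3,-3.2,0,0,0,0,1],[-2.3,-3.2,0,0,0,0,1],[-2.3,-3.2,0,0,0,0,1]]]' >/dev/null; done
python3 -m inch '[[[-2.3,-3.1,0,0,0,0,1],[0,0,0,0,0,0,1],[0,0,0,0,0,0,1]]]'
python3 st.py
```

```text
t: 0.5
tool_pos: [0.2645, 0.5384, 0.2183]
orientation: [-0.173, -3.137, 0.001]
force: [-0.1, -0.1, -0.0]
opening: 0.0733
t: 2.3
tool_pos: [0.5716, -0.0119, 0.2181]
orientation: [-0.183, -3.135, -0.001]
force: [0.3, 0.6, -0.4]
opening: 0.0006Traceback (most recent call last):
  File "st.py", line 7, in <module>
    print("t",round(s["t"],2),"case mm",(rel(C,p)*1e3).round(1),"holder mm",(rel(H,p)*1e3).round(1),"z",(p[2]*1e3).round(1),"ytool deg",np.degrees(np.arctan2(R[1,1],R[0,1])).round(2),"tilt z",R[:,2].round(3),"F",s["force"].round(1),"op",(s["opening"]*1e3).round(1))
                                                                                                                                                                                                                                             ^^^^^^^^^^^^^^^^^^^^^^^^
AttributeError: 'float' object has no attribute 'round'
```

```bash
sed -i 's/(s\["opening"\]\*1e3).round(1)/round(s["opening"]*1e3,1)/' st.py
python3 -m inch '[[[0,0,3.5,0,0,0,1],[0,0,3.5,0,0,0,1],[0,0,3.5,0,0,0,1],[0,0,0,0,0,0,1]]]' ; python3 st.py
python3 -m inch '[[[1,0,0,0,0,0,1],[1,0,0,0,0,0,1],[1,0,0,0,0,0,1],[1,0,0,0,0,0,1],[1,0,0,0,0,0,1]]]'
python3 -m inch '[[[1,0,0,0,0,0,1],[0.7,0,0.1,0,0,0,1],[0.7,0,0.2,0,0,0,1],[0.6,0,0.3,0,0,0,1],[0.4,0,0.4,0,0,0,1]]]'; python3 st.py
```

```text
t: 2.7
tool_pos: [0.5671, -0.0094, 0.1079]
orientation: [-0.177, -3.127, -0.001]
force: [-1.6, 0.2, -0.5]
opening: 0.0004
t 2.7 case mm [15.6  1.7] holder mm [  62.8 -297.6] z 107.9 ytool deg 83.51 tilt z [-0.01   0.001 -1.   ] F [-1.6  0.2 -0.5] op 0.4
t: 3.2
tool_pos: [0.522, -0.0055, 0.115]
orientation: [0.18, 3.134, -0.0]
force: [1.6, -1.0, 0.1]
opening: 0.0006
t: 3.7
tool_pos: [0.4877, -0.0016, 0.1033]
orientation: [-0.18, -3.136, 0.0]
force: [0.7, -0.4, 1.3]
opening: 0.0007
t 3.7 case mm [-64.1   0.3] holder mm [ -15.6 -283.5] z 103.3 ytool deg 83.42 tilt z [-0. -0. -1.] F [ 0.7 -0.4  1.3] op 0.7
```

```bash
python3 -m inch '[[[0.3,0,0.5,0,0,0,1],[0.3,0,0.5,0,0,0,1],[0.2,0,0.5,0,0,0,1],[0,0,0.5,0,0,0,1],[0,0,0.2,0,0,0,1]]]'
python3 -m inch '[[[0,0,0.1,0,0,0,1],[0,0,0,0,0,0,1],[0,0,0,0,0,0,1]]]'; python3 st.py
```

```text
t: 4.2
tool_pos: [0.4798, -0.0007, 0.0807]
orientation: [-0.18, -3.135, -0.0]
force: [-1.6, -0.2, 4.8]
opening: 0.0005
t: 4.5
tool_pos: [0.4801, -0.0007, 0.0807]
orientation: [-0.18, -3.136, 0.0]
force: [-4.0, -0.1, 5.4]
opening: 0.0004
t 4.5 case mm [-71.8   0.3] holder mm [ -23.2 -282. ] z 80.7 ytool deg 83.43 tilt z [-0.001  0.    -1.   ] F [-4.  -0.1  5.4] op 0.4
```

```bash
python3 -m inch '[[[0,0,0.15,0,0,0,1],[0,0,0,0,0,0,1],[0,0,0,0,0,0,1]]]'; python3 st.py
python3 -m inch '[[[0,0,-1,0,0,0,1],[0,0,-4,0,0,0,-0.3],[0,0,-4,0,0,0,-0.3],[0,4,-3,0,0,0,-0.3],[0,4,0,0,0,0,-0.3]]]'>/dev/null
for i in 1 2; do python3 -m inch '[[[-0.8,3.5,0,0,0,0,-0.3],[-0.8,3.5,0,0,0,0,-0.3],[-0.8,3.5,0,0,0,0,-0.3]]]'; done; python3 st.py
python3 - <<'E'
from h import *
t=robot.read_camera("top")["image"];s=robot.read_camera("scene")["image"]
a=cv2.resize(t[130:265,150:350],(400,270),interpolation=cv2.INTER_CUBIC)
a=np.vstack([cv2.resize(t[165:265,215:365],(600,400),interpolation=3)[:, :400],]) if 0 else cv2.resize(t[130:265,150:350],(800,540),interpolation=3)[:,330:800]
b=cv2.resize(s[160:280,240:345],(330,377),interpolation=3)
o=np.zeros((540,800,3),np.uint8);o[:,:470]=a;o[:377,470:]=b;cv2.imwrite("pics/h1.png",o)
E
```

```text
t: 4.8
tool_pos: [0.4802, -0.0007, 0.0805]
orientation: [-0.18, -3.136, 0.0]
force: [-11.1, 0.6, 17.5]
opening: 0.0006
t 4.8 case mm [-71.7   0.3] holder mm [ -23. -282.] z 80.5 ytool deg 83.44 tilt z [-0.001 -0.    -1.   ] F [-11.1   0.6  17.5] op 0.6
t: 5.6
tool_pos: [0.526, 0.1819, 0.1995]
orientation: [0.18, 3.135, 0.0]
force: [0.6, -1.1, -0.7]
opening: 0.0523
t: 5.9
tool_pos: [0.5619, 0.2835, 0.1991]
orientation: [0.18, 3.136, 0.0]
force: [0.5, 0.0, -0.4]
opening: 0.0606
t 5.9 case mm [-23.2 292.1] holder mm [80.9 -5.1] z 199.1 ytool deg 83.43 tilt z [ 0.001  0.    -1.   ] F [ 0.5  0.  -0.4] op 60.6
```

View pics/h1.png

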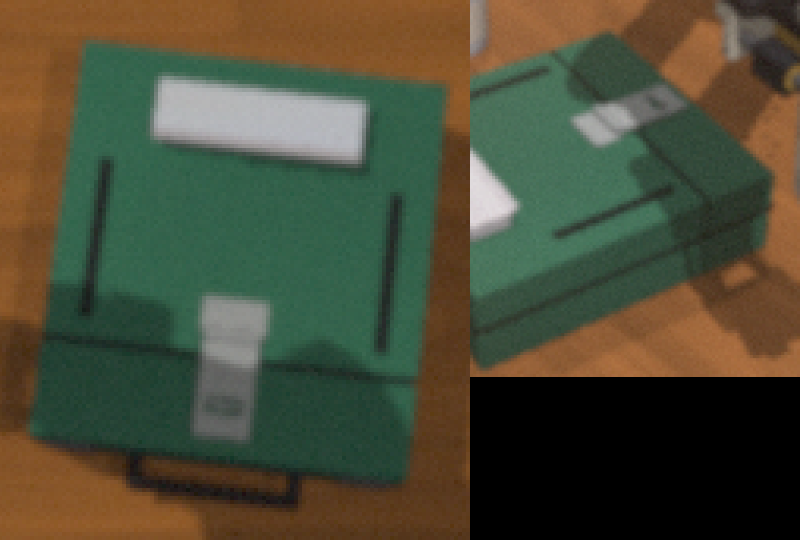

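The hasp lies flat: its flap spans (228,345) to (222,440), and the staple shows through the slot at (224,405). Now the holder.

```bash
for i in 1 2; do python3 -m inch '[[[0,0,0,0,0,7.9,-0.3],[0,0,0,0,0,7.9,-0.3],[0,0,0,0,0,7.9,-0.3],[0,0,0,0,0,7.9,-0.3],[0,0,0,0,0,7.8,-0.3]]]' >/dev/null; done
python3 -m inch '[[[0.1,-2.7,3,0,0,0,-0.3],[0.2,-2.7,3,0,0,0,-0.3],[0.2,-2.7,3,0,0,0,-0.3],[0,0,3,0,0,0,-0.3],[0,0,0,0,0,0,-0.3]]]'; python3 st.py
```

```text
t: 7.5
tool_pos: [0.4763, 0.2784, 0.0746]
orientation: [-2.128, -2.308, 0.011]
force: [-0.3, -0.5, -0.6]
opening: 0.0602
t 7.5 case mm [-107.6  277.1] holder mm [-4.8 -3.5] z 74.6 ytool deg 4.64 tilt z [-0.007 -0.003 -1.   ] F [-0.3 -0.5 -0.6] op 60.2
```

```bash
python3 -m inch '[[[0,0,1,0,0,0,-0.3],[0,0,1,0,0,0,-0.3],[0,0,0,0,0,0,-0.3],[0,0,0,0,0,0,-0.3]]]'; python3 st.py
python3 - <<'E'
from h import *
c=robot.read_camera("scene");s=c["image"]
cv2.imwrite("pics/g1.png",cv2.resize(s[220:330,310:450],(700,550),interpolation=3))
E
```

```text
t: 7.9
tool_pos: [0.4808, 0.2804, 0.0597]
orientation: [2.13, 2.309, 0.001]
force: [0.3, -0.3, -0.2]
opening: 0.0605
t 7.9 case mm [-103.4  279.7] holder mm [-0.2 -1.8] z 59.7 ytool deg 4.61 tilt z [ 0.001  0.    -1.   ] F [ 0.3 -0.3 -0.2] op 60.5
```

View pics/g1.png

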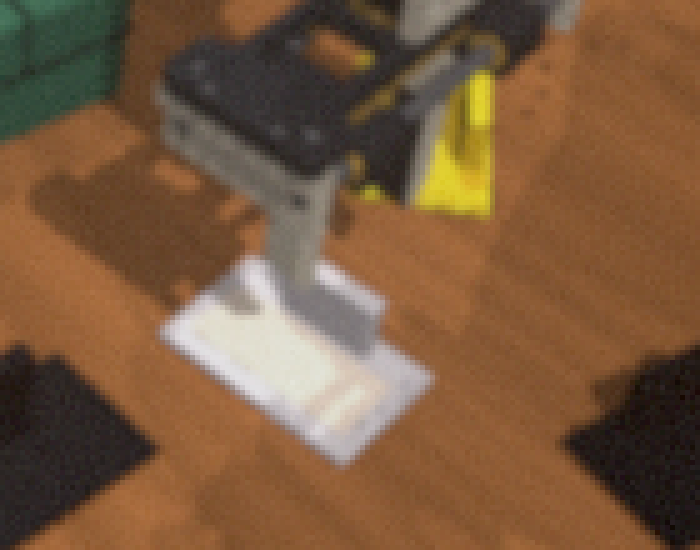

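The front finger hangs ahead of the rib (finger at (295,280), rib at (330,310)), and the yellow look-alike is clear. Descend and grip.

```bash
python3 -m inch '[[[0,0,2,0,0,0,-0.3],[0,0,2,0,0,0,-0.3],[0.1,0,1.1,0,0,0,-0.3],[0,0,0,0,0,0,-0.3],[0,0,0,0,0,0,-0.3]]]' 30; python3 st.py
python3 -m inch '[[[0,0,0,0,0,0,1],[0,0,0,0,0,0,1],[0,0,0,0,0,0,1],[0,0,0,0,0,0,1],[0,0,0,0,0,0,1]]]' 30; python3 st.py
```

```text
t: 8.45
tool_pos: [0.4803, 0.2815, 0.0087]
orientation: [2.13, 2.309, 0.001]
force: [0.3, 0.2, 1.2]
opening: 0.0604
t 8.45 case mm [-104.   280.7] holder mm [-0.5 -0.7] z 8.7 ytool deg 4.63 tilt z [ 0.  0. -1.] F [0.3 0.2 1.2] op 60.4
t: 8.95
tool_pos: [0.4801, 0.2814, 0.0083]
orientation: [2.13, 2.309, 0.0]
force: [-0.4, 0.7, -0.5]
opening: 0.025
t 8.95 case mm [-104.2  280.6] holder mm [-0.8 -0.8] z 8.3 ytool deg 4.62 tilt z [ 0.  0. -1.] F [-0.4  0.7 -0.5] op 25.0
```

```bash
python3 -m inch '[[[0,0,0,0,0,0,1],[0,0,0,0,0,0,1],[0,0,0,0,0,0,1],[0,0,-1,0,0,0,1],[0,0,-3,0,0,0,1]]]'
python3 -m inch '[[[0,0,-4,0,0,0,1],[0,0,-4,0,0,5.6,1],[0,0,-4,0,0,5.6,1],[0,0,0,0,0,0,1],[0,0,0,0,0,0,1]]]'; python3 st.py
```

```text
t: 9.45
tool_pos: [0.4772, 0.28, 0.0456]
orientation: [-2.128, -2.307, 0.01]
force: [-0.1, -0.2, -0.5]
opening: 0.01
t: 9.95
tool_pos: [0.4809, 0.2817, 0.1701]
orientation: [2.344, 2.091, 0.005]
force: [-0.4, -0.0, -0.2]
opening: 0.0095
t 9.95 case mm [-103.5  281. ] holder mm [ 0.  -0.5] z 170.1 ytool deg -6.53 tilt z [ 0.003  0.001 -1.   ] F [-0.4 -0.  -0.2] op 9.5
```

```bash
for i in 1 2; do python3 -m inch '[[[-2.8,1.05,0,0,0,0,1],[-2.8,1.05,0,0,0,0,1],[-2.8,1.05,0,0,0,0,1],[-2.8,1.05,0,0,0,0,1],[-2.8,1.05,0,0,0,0,1]]]' >/dev/null; done
python3 -m inch '[[[0,0,2,0,0,0,1],[0,0,2,0,0,0,1],[0,0,1,0,0,0,1],[0,0,0,0,0,0,1],[0,0,0,0,0,0,1]]]'; python3 st.py
python3 - <<'E'
from h import *
t=robot.read_camera("top")["image"];s=robot.read_camera("scene")["image"]
o=np.zeros((500,800,3),np.uint8);o[:,:400]=cv2.resize(t[135:260,240:340],(400,500),interpolation=3);o[:,400:]=cv2.resize(s[160:285,200:300],(400,500),interpolation=3);cv2.imwrite("pics/i1.png",o)
E
```

```text
t: 11.45
tool_pos: [0.5518, -0.0086, 0.1179]
orientation: [-2.344, -2.091, 0.001]
force: [-0.2, 0.1, -1.6]
opening: 0.0094
t 11.45 case mm [0.4 0.7] holder mm [  47.7 -295.5] z 117.9 ytool deg -6.53 tilt z [-0.001  0.    -1.   ] F [-0.2  0.1 -1.6] op 9.4
```

View pics/i1.png

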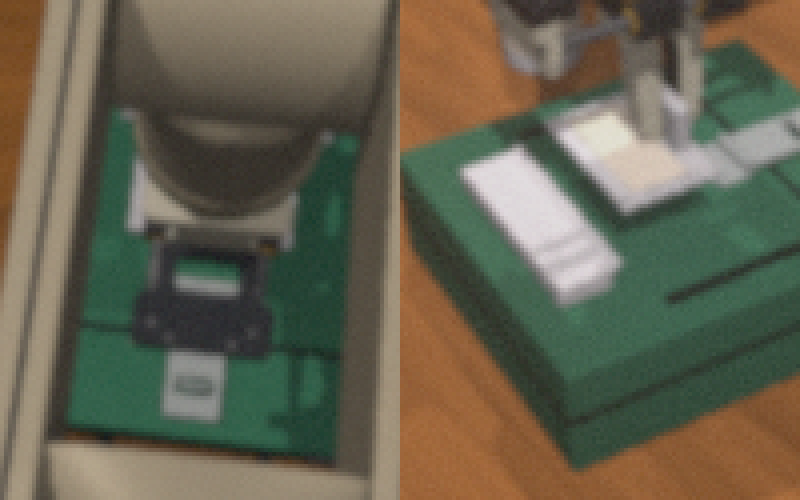

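The plate looks level and square to the lip (right half: front edge (545,110) to (628,210), lip (465,165) to (555,300)). The hasp is still closed. Lower to the lid.

```bash
python3 -m inch '[[[0,0.1,1.2,0,0,0,1],[0,0.1,1,0,0,0,1],[0,0,0.6,0,0,0,1],[0,0,0.3,0,0,0,1],[0,0,0.2,0,0,0,1]]]'
python3 -m inch '[[[0,0,0.1,0,0,0,1],[0,0,0,0,0,0,1],[0,0,0,0,0,0,1]]]'; python3 st.py
```

```text
t: 12.05
tool_pos: [0.5539, -0.009, 0.0845]
orientation: [-2.345, -2.09, 0.001]
force: [-0.1, -0.1, 0.1]
opening: 0.0097
t: 12.35
tool_pos: [0.5545, -0.0091, 0.0845]
orientation: [2.345, 2.09, 0.001]
force: [0.3, -0.2, -0.5]
opening: 0.0099
t 12.35 case mm [3.  0.5] holder mm [  50.3 -296.2] z 84.5 ytool deg -6.57 tilt z [ 0.001 -0.    -1.   ] F [ 0.3 -0.2 -0.5] op 9.9
```

```bash
python3 -m inch '[[[0,0.4,0,0,0,0,1],[0,0.4,0,0,0,0,1],[0,0.4,0,0,0,0,1],[0,0.4,0,0,0,0,1],[0,0.3,0,0,0,0,1]]]'
python3 -m inch '[[[0,0,0,0,0,0,1],[0,0,0,0,0,0,1]]]'; python3 st.py
```

```text
t: 12.85
tool_pos: [0.5736, -0.0113, 0.0841]
orientation: [2.345, 2.09, 0.0]
force: [-1.0, -0.3, -0.7]
opening: 0.0096
t: 13.05
tool_pos: [0.5731, -0.0113, 0.084]
orientation: [-2.345, -2.09, 0.0]
force: [-0.7, -0.8, -0.4]
opening: 0.0097
t 13.05 case mm [21.8  0.5] holder mm [  68.7 -299.9] z 84.0 ytool deg -6.57 tilt z [-0.  0. -1.] F [-0.7 -0.8 -0.4] op 9.7
```

```bash
python3 -m inch '[[[0,0.2,0,0,0,0,1],[0,0.2,0,0,0,0,1],[0,0,0,0,0,0,1]]]' 40;python3 st.py
python3 -m inch '[[[0,0.2,0,0,0,0,1],[0,0.2,0,0,0,0,1],[0,0,0,0,0,0,1]]]';python3 st.py
python3 -m inch '[[[0,0.2,0,0,0,0,1],[0,0,0,0,0,0,1],[0,0,0,0,0,0,1]]]';python3 st.py
```

```text
t: 13.35
tool_pos: [0.5768, -0.0116, 0.084]
orientation: [-2.345, -2.09, 0.001]
force: [-3.9, 1.3, 0.8]
opening: 0.0099
t 13.35 case mm [25.5  0.6] holder mm [  72.3 -300.5] z 84.0 ytool deg -6.57 tilt z [-0.001  0.    -1.   ] F [-3.9  1.3  0.8] op 9.9
t: 13.65
tool_pos: [0.5806, -0.0121, 0.0839]
orientation: [-2.344, -2.09, 0.001]
force: [-4.5, 1.1, 1.2]
opening: 0.0097
t 13.65 case mm [29.3  0.6] holder mm [  76.1 -301.2] z 83.9 ytool deg -6.57 tilt z [-0.001  0.    -1.   ] F [-4.5  1.1  1.2] op 9.7
t: 13.95
tool_pos: [0.5823, -0.0122, 0.0838]
orientation: [-2.344, -2.089, 0.002]
force: [-5.7, 1.5, 1.7]
opening: 0.0092
t 13.95 case mm [31.   0.6] holder mm [  77.8 -301.6] z 83.8 ytool deg -6.57 tilt z [-0.002  0.    -1.   ] F [-5.7  1.5  1.7] op 9.2
```

```bash
for i in 1 ; do python3 -m inch '[[[0,0.1,0,0,0,0,1],[0,0,0,0,0,0,1],[0,0,0,0,0,0,1]]]'>/dev/null;python3 st.py
python3 -m inch '[[[0,0.1,0,0,0,0,1],[0,0,0,0,0,0,1],[0,0,0,0,0,0,1]]]'>/dev/null;python3 st.py
python3 -m inch '[[[0,0.1,0,0,0,0,1],[0,0,0,0,0,0,1],[0,0,0,0,0,0,1]]]'>/dev/null;python3 st.py;done
```

```text
t 14.25 case mm [31.8  0.6] holder mm [  78.6 -301.8] z 83.8 ytool deg -6.57 tilt z [-0.002  0.    -1.   ] F [-8.3  1.2  1.8] op 9.9
t 14.55 case mm [32.3  0.7] holder mm [  79.  -301.7] z 83.7 ytool deg -6.57 tilt z [-0.003  0.001 -1.   ] F [-9.5  1.7  4.1] op 9.8
t 14.85 case mm [32.3  0.7] holder mm [  79.1 -301.7] z 83.6 ytool deg -6.56 tilt z [-0.006  0.001 -1.   ] F [-15.6   3.    8.1] op 9.9
```

TCP advance stopped dead at case x 32.3 mm and the force jumped to about 16 N, so the holder appears to be on the stops. Look once more.

```bash
python3 -m inch '[[[0,0,0,0,0,0,1],[0,0,0,0,0,0,1],[0,0,0,0,0,0,1],[0,0,0,0,0,0,1],[0,0,0,0,0,0,1]]]' >/dev/null; python3 st.py
python3 - <<'E'
from h import *
from st import C
t=robot.read_camera("top");c=robot.read_camera("scene");s=c["image"]
for nm,X in(("rib top ends",[[.031,.022,.109],[.031,-.022,.109]]),("plate back corners",[[.021,.048,.08],[.021,-.048,.08]])):
    print(nm,((proj(c,place(C,X))-[200,160]+.4)*4).round().tolist())
o=np.zeros((500,800,3),np.uint8);o[:,:400]=cv2.resize(t["image"][135:260,240:340],(400,500),interpolation=3);o[:,400:]=cv2.resize(s[160:285,200:300],(400,500),interpolation=3);cv2.imwrite("pics/i2.png",o)
E
```

```text
t 15.35 case mm [32.3  0.7] holder mm [  79.1 -301.7] z 83.6 ytool deg -6.57 tilt z [-0.005  0.001 -1.   ] F [-14.7   2.    7.6] op 9.4
rib top ends [[237.0, 179.0], [200.0, 140.0]]
plate back corners [[276.0, 237.0], [196.0, 152.0]]
```

View pics/i2.png

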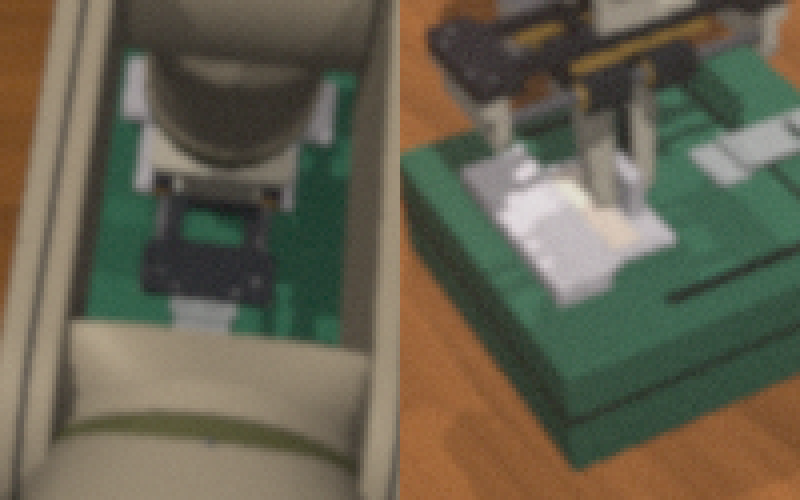

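The visible back-left plate corner at (676,238) matches the fully-home prediction of (676,237). The plate is under the lip and flat, and the hasp is down at (750,150). Hand in.

```bash
python3 -c "
from plant import robot
print(robot.close_job())"; python3 st.py
```

```text
the job is handed in; nothing more can be done
None
the job is handed in; nothing more can be done
```

I closed the hasp, then picked up the white-card holder and slid it under the lip onto the stops. I handed the job in at about 15.5 s with the arm still gripping it and pressing it home. The hand-in gives no verdict.

- **Hasp:** the press ended at z 80.5 mm, which is the expected height of the closed flap's top. The picture afterwards showed it flat with the staple through the slot, and it was still down in the last picture.
- **Holder home:** the last reading showed about 15 N of push towards the lip with no further advance at TCP case x 32.3 mm. I had expected 31 mm; the 1.3 mm gap is within the calibration and grip error. The visible back corner matched the fully-home prediction to about 1 px.
- **Square and centred:** yaw was within 0.1° of the case as I measured it, tilt was about 0.005 rad, and sideways offset was about 1 mm.
- **Bystanders:** the arm's path stayed clear of the can, brew unit, socket and look-alikes. I did not re-measure their positions at the end.

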